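# Lock the night tray into its runners

### The arm

A 6-joint arm with a two-finger parallel gripper is mounted at the origin on the work surface. World frame = base frame: x ahead of the robot, y to its left, z up, the work surface at z = 0. Lengths are in mm, angles in rad, forces in N, time in s.
With the tool pointing down it reaches from about 250 to 775 mm from the base axis. Payload 8.9 kg.
Tool frame: the origin (TCP) lies midway between the tips of the shut fingers; the grasp point (between the pads) lies 19 mm behind it; y points along the fingers, z is the direction in which the jaws open and shut, and the axes are right-handed (so a half turn about y gives the same grasp; the last joint's range is limited). The gripper opens to 85 mm and grips with 20 to 120 N. Pads are 22 mm wide; open, the fingers measure 114 mm over their backs; the gripper's body (76 mm by 85 mm) begins 54 mm behind the grasp point. The pads swing forward as they close: fully open they stand 13 mm farther back than shut.
Start: joints at [1.144, 0.291, -0.153, 1.127, 0, 1.431], TCP at [149.012, 503.408, 231.305] pointing down, gripper open.
Joint ranges: [-2.52, 2.52], [-0.91, 1.74], [-1.3, 1.37], [-1.96, 2.02], [-1.52, 1.47], [-3.14, 3.14]. Speed limits (rad/s): [2.22, 2.22, 2.79, 3.14, 3.14, 3.14].

### API

Orientations are given as a unit quaternion [w, x, y, z].
In Python, from workcell import r gives the robot as it stands.
- The arm moves only by the tool send_rows, never from a script. Its argument "motion" is one flat list of numbers, 4 for each row, row after row: the shift along the tool's x, y, z in mm, then the turn about the tool's y in rad. In form: [dx, dy, dz, yaw, dx, dy, dz, yaw, ...]. A call has exactly 8 rows; each row is the pose to reach, as a shift and turn from the pose measured when the call began, along the tool's axes at that moment; what a row does not reach only later rows make up. A row lasts 1/10 s, in which the tool goes at most 50 mm and 8.59 degrees, less where a joint would pass 70% of its speed; a pose out of reach is approached as far as the arm can. A call with a gripper value outside its range is refused whole. "gripper" is the closure, from -1 (fully open) to 1 (shut), so that 0 is half open, set as the call begins (left out, the last holds). The fingers move at their own pace and stop on an object; "grip_force" is the grip in N (left out, the last holds). Time passes only in rows, so rows that repeat a pose let the fingers close, or fill a call up. It gives the time, the measured TCP pose, the force and the opening at its end, in the units of the state.
- r.state(): the state, without advancing time (a new reading comes with each control period).
- r.camera(name): name is "scene" or "top"; returns a dict with "image" (480x640x3 uint8, blue, green, red), "intrinsics" (3x3 intrinsics, pixels), "world_from_camera" (4x4, takes a point from camera to world coordinates). Camera axes: x right, y up, looking along -z (the intrinsics and any distortion apply to the point x, -y, -z); pixel columns grow to the right and rows downward; lengths in mm; the calibration is good to about 2 mm. A picture is of the moment at which its call begins. There is no depth.
- r.sign_off(): hands the job in, once; it reports no verdict.
Trained networks look in a picture, given as the dict that the camera call returned (one of the last four; its "shot" number tells which), for a name from the list of things; names that differ only in an ending like _2 or _b are one class to them, and where a whole thing is asked for, a point or a joint stands for the part that bears it (a point fixed in the world has none). Each returns a list of dicts, best first, with "confidence" (0 to 1); they miss things now and then, are a little off and sometimes report something else, mostly with a low value. They report only what shows in the picture. A call takes as long as a camera call. They do not tell look-alikes from the thing itself.
- r.cut_out(picture, query): "mask" (480x640 bool, what is visible of it) and "rect" ([left, top, right, bottom] in pixels, round what is visible of it).
- r.spot_point(picture, query): "point" ([column, row] in pixels: a listed point, or the origin of a listed thing).
The state is a dict: "clock": time; "joint_positions": joint angles; "joint_velocities": joint speeds; "joint_torque": joint torques, N m; "tool_pos": TCP position; "eef_rot": TCP orientation; "ft_force": force on the tool from outside, world axes, zero at the start; "torque": the same for the moment, N m; "gripper_width": finger opening in mm.
Only numpy, scipy, OpenCV 4.12 (cv2) and the standard library are available. Lean on these libraries where they do the work, as an engineer would, in place of code of your own. Each camera call takes 0.05 s, during which the arm holds its last target.

### The job

Carry the loaded metal tray by its wooden grip, keeping it level so that the padlock and the steel bar stay in it, and slide it through the open mouth of the brass-railed holder until it is fully home against the end stop. Then push the brass-capped push lock on the holder all the way down, so that its bolt drops in front of the tray and stays down. Leave the two amber lock bodies and the mallet where they lie.

Things in the scene. Friction and masses are not known exactly. Their poses are not given: they have to be found in the camera images.
- tray: Loose aluminium tray, about 0.8 kg with its load, on the desk. Origin: centre of the underside; x its long axis, z up. Plate 180 (x) x 170 (y) x 8; pan walls up to z = 32 stand 20 in from the y edges, so bare flanges 20 wide run along both y sides. A wooden divider along x rises in the middle into the grip. The same both ways round.
- tray_grip (a point): Point in the tray's wooden grip to hold, 74 above the tray's underside, over its centre. The grip is an upright board 90 long (tray x), 12 thick (tray y), top 90 above the underside; the load beside it reaches up to 32.
- holder: Fixed holder: slab 240 (x) x 230 (y) x 20 high with brass runners along x at both y sides, open in the middle above. Origin: centre of the underside; x points from mouth to end stop (face at x = 110, top z = 46). Grooves for the tray's flanges: from z = 20 to 34, walls at y = +-87.5 (2.5 play a side), x = -95 to 110; lips over them to z = 40, inner edges at y = +-75.5.
- mouth (a point): Middle of the slab's front edge, on its top (holder x = -120, y = 0, z = 20). Flared guides beside it, from x = -92 to -118, widen the way in to about y = +-99. The tray enters from here along the holder's +x, its plate on or just above the slab.
- home (a point): Where the tray's origin is when the tray is fully home against the end stop (holder x = 20, y = 0, z = 20).
- bolt (a joint): Push lock's travel in m: 0 up, 0.022 fully down. Takes about 3 to 5 N to push, and stays where it is left. The bolt can go fully down only when the tray is fully home or absent; once down it blocks the groove.
- bolt_top (a point): Centre of the top of the push lock's round brass cap (30 diameter), 105 above the desk when up; it is pushed straight down. It stands at x = -82, y = 83 of the holder, on a dark housing (30 x 36, z 40 to 72) on the +y runner that reaches in to y = 71.
- padlock: Silver padlock lying flat in the tray, on one side of the grip: 85 x 46 x 24, origin under its centre, x towards its shackle.
- spring_bar: Steel bar with coil ribs lying in the tray, on the other side of the grip: 110 x 16 x 16, origin under its centre, x along it.
- lock_body_a: Amber plastic lock body with a slot, on the desk, 80 x 44 x 26, origin under its centre; to be left alone.
- lock_body_b: Second amber lock body, the same as the first; to be left alone.
- mallet: Walnut mallet lying on the desk, 250 long along x, head 60 x 105 x 52 at the +x end (x 60 to 120), handle 24 thick; origin under its middle; to be left alone.
There are look-alikes about, which are no part of the job. Of the things like the spring_bar, leave any that is red; of the rest the smaller one is meant.

How it is judged:
By the outcome, as a careful person would: the job done as asked, in the order asked, and still so for the second after the job is handed in, with the robot touching nothing.
It also fails if it takes over 59 s, if anything falls off the work surface, if the arm or the gripper's body presses on something with over 40 N, if the wrist force passes 120 N, or if a joint passes its speed limit or range.

## Working session

There is one attempt and no reset: what is moved stays moved. The work goes in short steps, Python scripts to look and compute and a tool call to move; the robot and the scene stay as the last step left them, time stands still between calls to the robot, and variables do not carry over. Pictures are saved under pics/ and viewed, and the job is handed in when it is done.

Besides the shell and the picture viewer there is one more tool, called after "Call:" as name(argument=value, ...), one argument or row to a line, values as JSON. send_rows: Moves the arm, as the interface text tells. Its arguments: {"type":"object","properties":{"motion":{"type":"array","items":{"type":"number"}},"gripper":{"type":"number"},"grip_force":{"type":"number"}},"required":["motion"]}

```bash
ls; mkdir -p pics; python3 - <<'E'
from workcell import r
import cv2
s=r.state(); print(s)
for n in ("scene","top"):
    p=r.camera(n); cv2.imwrite(f"pics/{n}0.png",p["image"]); print(n,p["shot"],p["intrinsics"],p["world_from_camera"],[k for k in p])
E
```

```text
pics
{'clock': 0.0, 'joint_positions': array([ 1.14366426e+00,  2.91327579e-01, -1.54105452e-01,  1.12669120e+00,
        1.56194740e-06,  1.43146635e+00]), 'joint_velocities': array([-6.51992295e-04, -5.23160527e-04, -8.24770066e-05, -5.21744155e-04,
       -8.88482401e-04, -3.85424229e-04]), 'joint_torque': array([ 4.23496913e-04, -5.37146974e+01,  3.31369078e+01,  1.59284152e-02,
       -1.52341281e-04, -2.96912924e-05]), 'tool_pos': array([148.85124349, 503.01130918, 230.71551809]), 'eef_rot': array([-0.69934742,  0.70024867, -0.1015343 ,  0.10127084]), 'ft_force': array([ 0.32590492,  0.46187933, -0.43699164]), 'torque': array([ 0.00746511, -0.00172188, -0.00618709]), 'gripper_width': 85.57755160585872}
scene 1 [[524.68858917   0.         328.15995296]
 [  0.         524.68858917 240.12824054]
 [  0.           0.           1.        ]] [[-5.56370686e-01 -6.28574583e-01  5.43457131e-01  1.13077148e+03]
 [ 8.30930189e-01 -4.18839726e-01  3.66235314e-01  3.11427149e+02]
 [-2.58477378e-03  6.55337529e-01  7.55331743e-01  9.36730589e+02]
 [ 0.00000000e+00  0.00000000e+00  0.00000000e+00  1.00000000e+00]] ['image', 'intrinsics', 'world_from_camera', 'shot']
top 2 [[473.97307204   0.         313.52673969]
 [  0.         473.97307204 234.58277063]
 [  0.           0.           1.        ]] [[ 1.93827559e-02  9.96608261e-01 -7.99767656e-02  4.55835166e+02]
 [-9.99757589e-01  2.01551613e-02  8.86186051e-03 -1.02024494e+02]
 [ 1.04437480e-02  7.97856111e-02  9.96757335e-01  1.07576362e+03]
 [ 0.00000000e+00  0.00000000e+00  0.00000000e+00  1.00000000e+00]] ['image', 'intrinsics', 'world_from_camera', 'shot']
```

View pics/scene0.png

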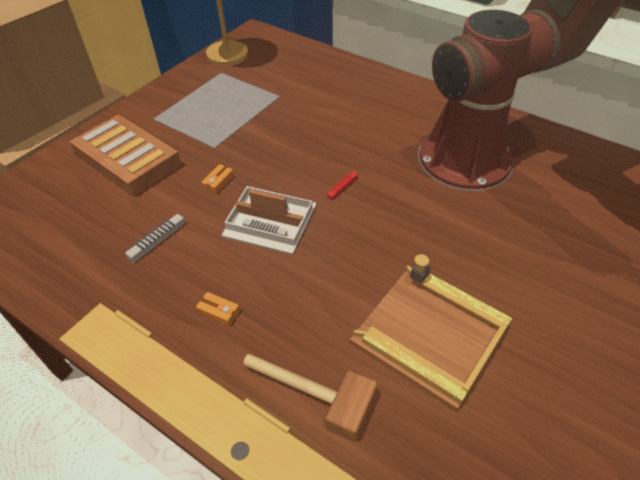

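View pics/top0.png

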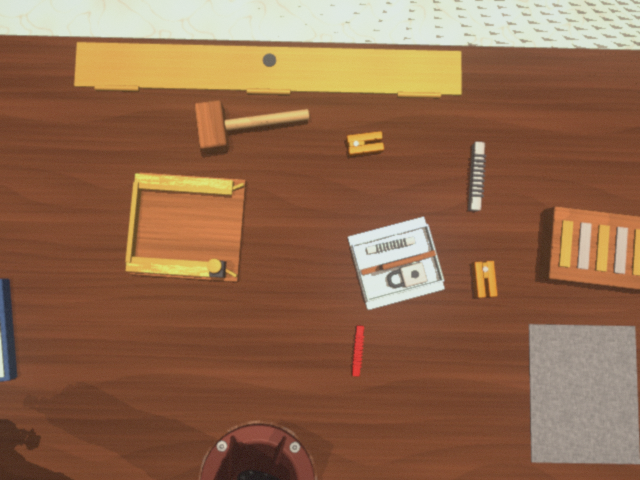

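```bash
cat > h.py <<'E'
import numpy as np, cv2
from workcell import r
def cam(n,save=None):
    p=r.camera(n)
    if save: cv2.imwrite(f"pics/{save}.png",p["image"])
    return p
def ray(p,uv):
    K=p["intrinsics"];T=p["world_from_camera"]
    d=np.array([(uv[0]-K[0,2])/K[0,0],-(uv[1]-K[1,2])/K[1,1],-1.])
    return T[:3,3],T[:3,:3]@d
def atz(p,uv,z):
    o,d=ray(p,uv); return o+d*(z-o[2])/d[2]
def tri(ps,uvs):
    A=np.zeros((3,3));b=np.zeros(3)
    for p,uv in zip(ps,uvs):
        o,d=ray(p,uv); d=d/np.linalg.norm(d); M=np.eye(3)-np.outer(d,d); A+=M;b+=M@o
    return np.linalg.solve(A,b)
def proj(p,X):
    X=np.atleast_2d(X).astype(float);T=p["world_from_camera"];K=p["intrinsics"]
    c=(X-T[:3,3])@T[:3,:3]
    return np.stack([K[0,0]*c[:,0]/-c[:,2]+K[0,2],K[1,1]*-c[:,1]/-c[:,2]+K[1,2]],1)
E
python3 - <<'E'
from h import *
import pickle
s=cam("scene");t=cam("top")
pickle.dump((s,t),open("p0.pkl","wb"))
zs=dict(tray=0,tray_grip=74,holder=0,mouth=20,bolt_top=105,home=20,padlock=8,spring_bar=8,lock_body_a=0,mallet=0)
for q,z in zs.items():
    out=[]
    for n,p in(("scene",s),("top",t)):
        for d in r.spot_point(p,q)[:4]:
            print(q,n,np.round(d["point"],1),round(d["confidence"],2),np.round(atz(p,d["point"],z)[:2],1))
E
```

```text
tray scene [269.3 221.5] 0.97 [ 486.4 -295.7]
tray top [393.8 260.3] 0.86 [ 487.3 -295. ]
tray_grip scene [269.8 198.2] 0.69 [ 477.8 -292.8]
tray_grip scene [218.6 180. ] 0.4 [ 497.  -434.6]
tray_grip top [215.4 265.7] 0.74 [466.3  94.3]
tray_grip top [400.4 262.1] 0.72 [ 481.6 -295.7]
tray_grip top [188.4 228.3] 0.2 [544.2 154.2]
holder scene [429.3 334.5] 0.94 [554.3 171.3]
holder top [192.3 228.7] 0.88 [550.  164.2]
mouth top [213.3 265.2] 0.63 [467.9 109.6]
mouth top [242.9 228.6] 0.6 [550.8  46.6]
bolt_top scene [424.3 257.6] 0.71 [462.9  97.5]
bolt_top top [394.4 262.7] 0.58 [ 479.3 -277.4]
bolt_top top [214.6 265.6] 0.43 [466.2  89.9]
home scene [437.3 334.2] 0.91 [557.1 187.3]
home top [178.  225.3] 0.57 [555.2 191.4]
padlock top [405.7 275.8] 0.55 [ 452.7 -320.6]
spring_bar scene [338.4 188.3] 0.82 [ 301.9 -214.9]
spring_bar scene [155.2 240.1] 0.79 [ 687.5 -476.6]
spring_bar top [355.2 350.3] 0.77 [ 285.9 -209. ]
spring_bar top [473.3 174.9] 0.7 [ 686.1 -474.9]
spring_bar top [392.7 243. ] 0.6 [ 526.  -290.9]
lock_body_a scene [217.  313.3] 0.63 [ 756.7 -224.2]
lock_body_a top [362.8 144.5] 0.75 [ 753.6 -221.6]
lock_body_a top [482.9 276.5] 0.67 [ 454.5 -497.8]
lock_body_a top [404.  273.6] 0.41 [ 457.6 -318.3]
lock_body_a top [398.5 261.5] 0.29 [ 484.7 -305.7]
mallet scene [308.8 390.4] 0.79 [790.1  36.3]
mallet top [255.6 122.4] 0.58 [800.3  27.7]
```

```bash
python3 - <<'E'
import cv2
t=cv2.imread("pics/top0.png"); s=cv2.imread("pics/scene0.png")
cv2.imwrite("pics/tray_top.png",cv2.resize(t[200:320,330:490],None,fx=5,fy=5,interpolation=cv2.INTER_CUBIC))
cv2.imwrite("pics/tray_scene.png",cv2.resize(s[170:270,210:340],None,fx=6,fy=6,interpolation=cv2.INTER_CUBIC))
cv2.imwrite("pics/hold_top.png",cv2.resize(t[165:290,115:260],None,fx=4.8,fy=4.8,interpolation=cv2.INTER_CUBIC))
cv2.imwrite("pics/hold_scene.png",cv2.resize(s[245:410,345:520],None,fx=3.6,fy=3.6,interpolation=cv2.INTER_CUBIC))
E
```

```text
(no output)
```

View pics/tray_top.png

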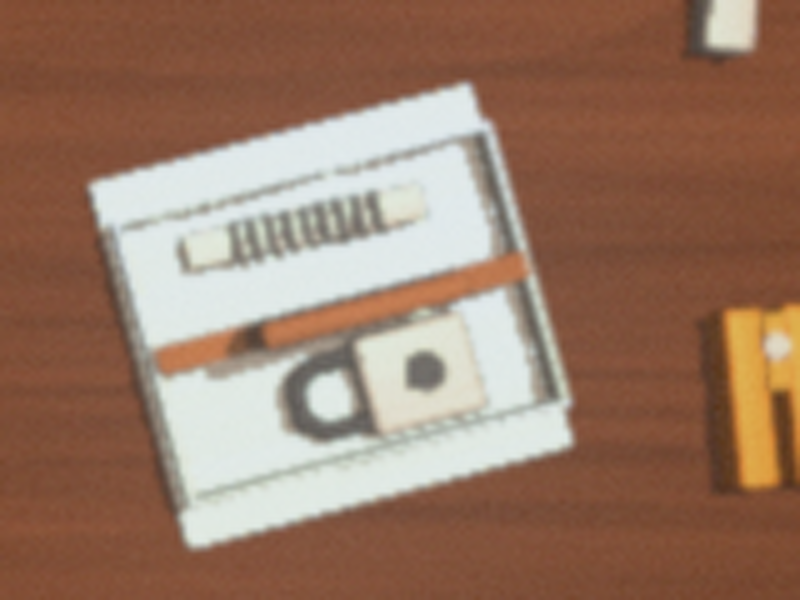

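View pics/hold_top.png

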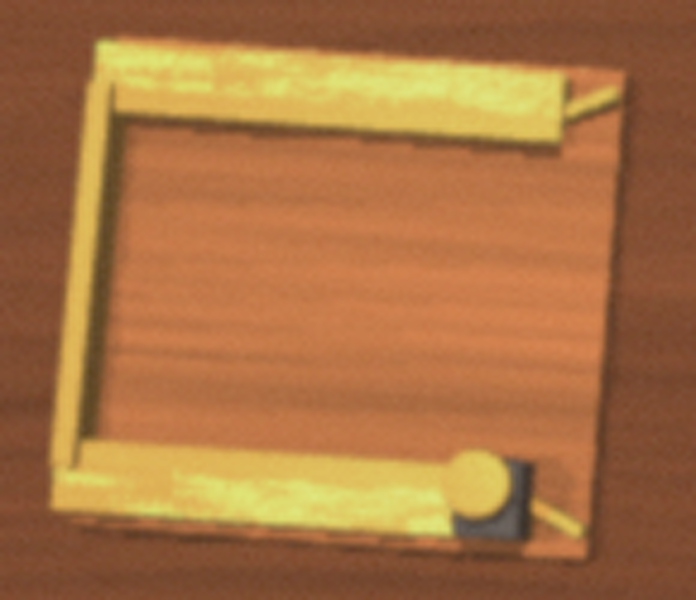

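View pics/tray_scene.png

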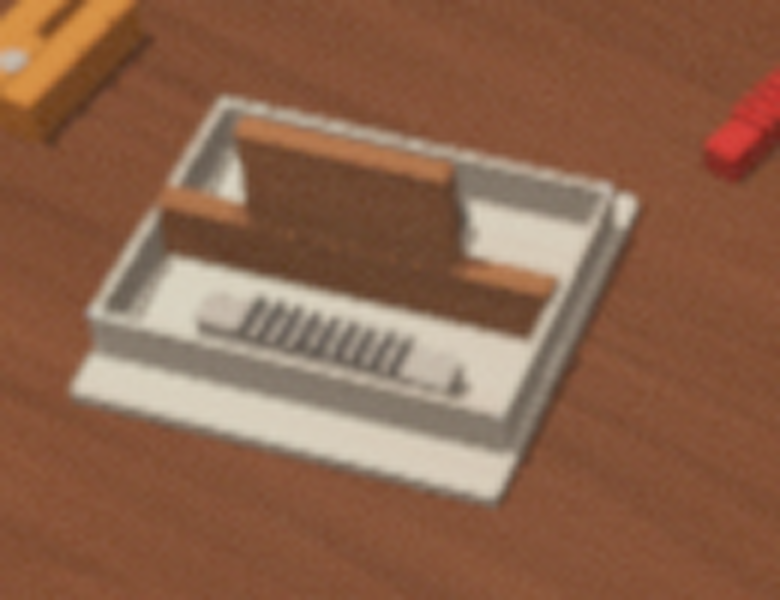

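View pics/hold_scene.png

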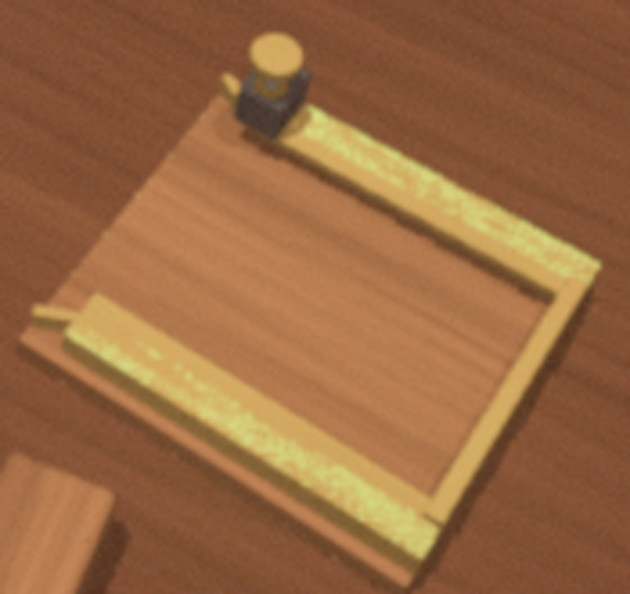

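```bash
cat > fit.py <<'E'
from h import *
import pickle
from scipy.optimize import least_squares
s,t=pickle.load(open("p0.pkl","rb"))
def T(pts,sc,off): return (np.array(pts,float)+.5)/sc-.5+np.array(off)
def X(pose,P):
    c,si=np.cos(pose[2]),np.sin(pose[2]);P=np.array(P,float)
    return np.stack([pose[0]+c*P[:,0]-si*P[:,1],pose[1]+si*P[:,0]+c*P[:,1],P[:,2]],1)
def fit(obs,x0,free=True):
    f=lambda q: np.concatenate([(proj(p,X(q,P))-uv).ravel() for p,P,uv in obs])
    o=least_squares(f,x0,loss="soft_l1"); return o.x,f(o.x).reshape(-1,2)
tt=(t,[(-90,85,8),(90,85,8),(90,-85,8),(-90,-85,8)],T([(90,185),(470,84),(573,440),(190,548)],5,(330,200)))
ts=(s,[(90,85,8),(-90,85,8),(-90,-85,8)],T([(72,392),(498,500),(637,200)],6,(210,170)))
ht=(t,[(-120,-115,20),(-120,115,20),(-82,83,105)],T([(627,70),(587,558),(475,485)],4.8,(115,165)))
hs=(s,[(-120,-115,20),(120,-115,20),(-82,83,105)],T([(20,340),(412,580),(277,52)],3.6,(345,245)))
if __name__=="__main__":
    for nm,A,x0 in(("tray",(tt,ts),(487,-295,-1.3)),("holder",(ht,hs),(550,165,1.5))):
        for o in([A[0]],[A[1]],list(A)):
            q,e=fit(o,x0); print(nm,np.round(q,3),np.round(np.degrees(q[2]),2)); print(np.round(e,1).tolist())
E
python3 fit.py
```

```text
tray [ 482.832 -298.105   -1.287] -73.74
[[-0.3, -0.3], [-0.1, -0.7], [0.4, 0.7], [-0.0, 0.3]]
tray [ 483.156 -295.397   -1.289] -73.88
[[-0.4, 0.2], [0.0, -0.1], [0.4, -0.1]]
tray [ 482.807 -297.229   -1.287] -73.71
[[-0.7, -0.3], [-0.5, -0.7], [0.1, 0.7], [-0.4, 0.3], [-0.9, -0.1], [-0.4, -0.6], [-0.2, -0.6]]
holder [553.645 170.221   1.523] 87.29
[[-0.0, -0.1], [0.2, 0.6], [-0.1, -0.4]]
holder [552.417 171.7     1.535] 87.92
[[-0.2, -0.3], [0.4, 1.1], [-0.2, -1.3]]
holder [552.447 171.286   1.534] 87.87
[[-1.0, -0.2], [0.2, 0.6], [-0.2, -0.2], [-0.4, -0.4], [0.1, 1.0], [-0.3, -1.4]]
```

```bash
python3 - <<'E'
from fit import *
def draw(p,pose,segs,box,sc,name,col=(255,0,255)):
    x0,y0,x1,y1=box
    im=cv2.resize(p["image"][y0:y1,x0:x1],None,fx=sc,fy=sc,interpolation=cv2.INTER_CUBIC)
    for a,b in segs:
        uv=proj(p,X(pose,[a,b])); uv=((uv-[x0,y0]+.5)*sc-.5)
        cv2.line(im,*[tuple(int(round(v*16)) for v in q) for q in uv],col,1,cv2.LINE_AA,4)
    cv2.imwrite(f"pics/{name}.png",im)
hs_=[((-120,-115,20),(-120,115,20)),((-120,-115,20),(120,-115,20)),((-120,115,20),(120,115,20)),((-95,-75.5,40),(110,-75.5,40)),((-95,75.5,40),(110,75.5,40)),((110,-75.5,46),(110,75.5,46)),((-120,-115,0),(-120,115,0))]
a=np.linspace(0,2*np.pi,25);C=[(-82+15*np.cos(v),83+15*np.sin(v),105) for v in a]
hs_+=list(zip(C[:-1],C[1:]))
q=(553.2,170.6,np.radians(87.5))
draw(t,q,hs_,(115,165,260,290),4.8,"ov_ht")
draw(s,q,hs_,(345,245,520,410),3.6,"ov_hs")
E
```

```text
(no output)
```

View pics/ov_ht.png

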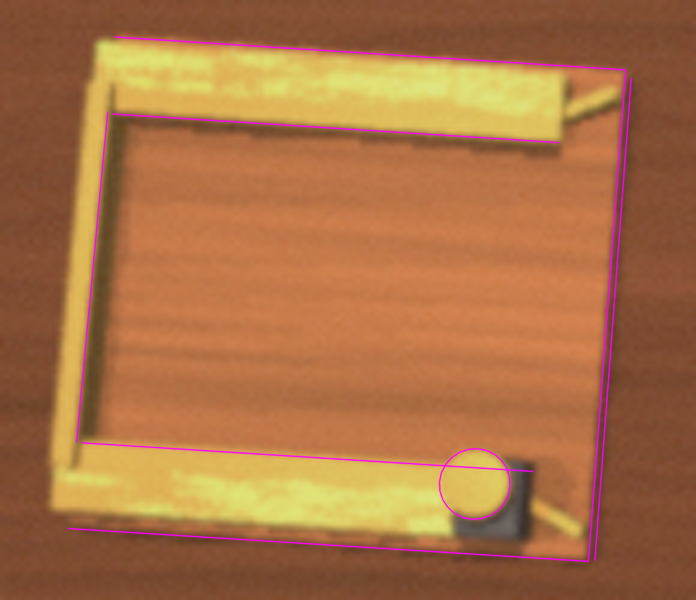

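View pics/ov_hs.png

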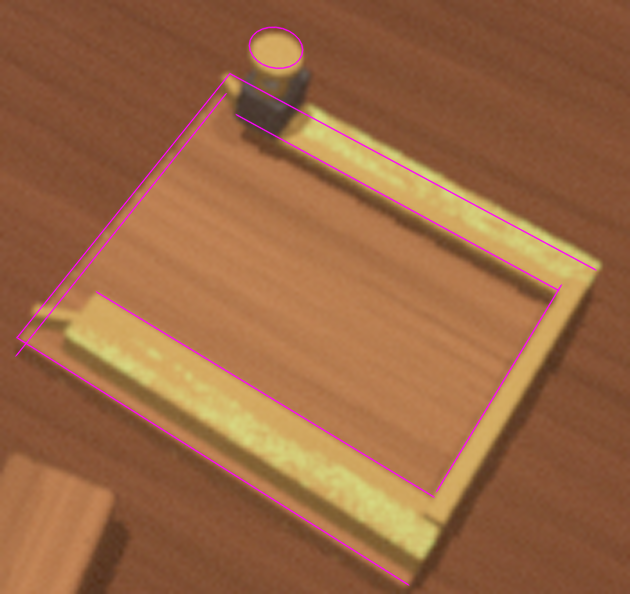

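```bash
python3 - <<'E'
from h import *
from scipy.spatial.transform import Rotation as Ro
st=r.state();w,x,y,z=st["eef_rot"];R=Ro.from_quat([x,y,z,w]).as_matrix()
print(np.round(R,3)); print("tool z yaw",np.degrees(np.arctan2(R[1,2],R[0,2])),"tool x yaw",np.degrees(np.arctan2(R[1,0],R[0,0])))
print(np.degrees(st["joint_positions"]), st["clock"])
E
```

```text
[[ 0.959 -0.     0.284]
 [-0.284  0.     0.959]
 [-0.    -1.     0.   ]]
tool z yaw 73.5121317995289 tool x yaw -16.487868184118565
[ 6.55299357e+01  1.66565859e+01 -8.78961770e+00  6.45531216e+01
  1.22346805e-03  8.20178039e+01] 1.2
```

Call:
send_rows(
  motion=[5,0,-7,0.01,16,0,-20,0.03,33,0,-40,0.06,55,0,-67,0.1,82,0,-101,0.15,110,0,-134,0.2,137,0,-168,0.25,164,0,-202,0.3],
  gripper=-1,
)

```text
clock: 2.0
tool_pos: [249.0, 261.2, 231.3]
eef_rot: [0.677, -0.676, 0.205, -0.206]
ft_force: [1.9, 0.4, 0.1]
gripper_width: 85.1
```

```bash
cat > go.py <<'E'
# usage: go.py x y z zyaw_deg  -> shift in tool axes and turn from the present pose
import sys
from h import *
from scipy.spatial.transform import Rotation as Ro
def rel(tx,ty,tz,zy=None):
    st=r.state();w,x,y,z=st["eef_rot"];R=Ro.from_quat([x,y,z,w]).as_matrix()
    d=R.T@(np.array([tx,ty,tz])-st["tool_pos"])
    cur=np.degrees(np.arctan2(R[1,2],R[0,2]))
    tilt=np.degrees(np.arccos(np.clip(-R[2,1],-1,1)))
    print("t",round(st["clock"],2),"pos",np.round(st["tool_pos"],1),"zyaw",round(cur,2),"tilt",round(tilt,2),"F",np.round(st["ft_force"],1),"M",np.round(st["torque"],2),"w",round(st["gripper_width"],1))
    print("shift",np.round(d,1),"turn",None if zy is None else round(-np.radians((zy-cur+180)%360-180),3),"j",np.round(st["joint_positions"],2))
if __name__=="__main__": rel(*map(float,sys.argv[1:]))
E
python3 go.py 483 -297 231 16.26
```

```text
t 2.0 pos [249.  261.2 231.3] zyaw 56.21 tilt 0.03 F [1.9 0.4 0.1] M [-0.01  0.02  0.04] w 85.1
shift [ 5.050e+02  4.000e-01 -3.337e+02] turn 0.697 j [ 0.61 -0.03 -0.53  1.07 -0.    1.2 ]
```

Call:
send_rows(
  motion=[38,0,-25,0.05,76,0,-50,0.1,114,0,-75,0.15,151,0,-100,0.21,189,0,-125,0.26,227,0,-150,0.31,265,0,-175,0.37,303,0,-200,0.42],
)

```text
clock: 2.8
tool_pos: [389.4, -75.8, 231.5]
eef_rot: [0.618, -0.618, 0.343, -0.344]
ft_force: [1.2, 0.8, 0.5]
gripper_width: 85.1
```

```bash
python3 go.py 483 -297 160 16.26
```

```text
t 2.8 pos [389.4 -75.8 231.5] zyaw 31.93 tilt 0.07 F [1.2 0.8 0.5] M [0.1  0.   0.03] w 85.1
shift [237.2  71.7 -37.6] turn 0.274 j [-0.38  0.04 -0.46  1.07  0.    0.64]
```

Call:
send_rows(
  motion=[40,5,-6,0.05,80,12,-13,0.09,120,22,-19,0.14,155,33,-25,0.18,185,45,-29,0.22,210,57,-33,0.25,228,67,-36,0.27,237,72,-38,0.274],
)

```text
clock: 3.6
tool_pos: [482.1, -298.2, 158.6]
eef_rot: [0.565, -0.565, 0.425, -0.425]
ft_force: [-0.1, -0.3, -0.9]
gripper_width: 84.9
```

```bash
python3 go.py 483 -297 53 16.26; python3 - <<'E'
from h import *
s=cam("scene");t=cam("top")
a=cv2.resize(t["image"][180:340,300:500],None,fx=3.9,fy=3.7,interpolation=cv2.INTER_CUBIC)
cv2.imwrite("pics/pre_top.png",a)
b=cv2.resize(s["image"][100:290,180:380],None,fx=3.1,fy=3.1,interpolation=cv2.INTER_CUBIC)
cv2.imwrite("pics/pre_scene.png",b)
E
```

```text
t 3.6 pos [ 482.1 -298.2  158.6] zyaw 16.13 tilt 0.03 F [-0.1 -0.3 -0.9] M [-0.01  0.02 -0.  ] w 84.9
shift [ -0.8 105.6   1.1] turn -0.002 j [-0.68  0.42 -0.16  0.99  0.    0.61]
```

View pics/pre_scene.png

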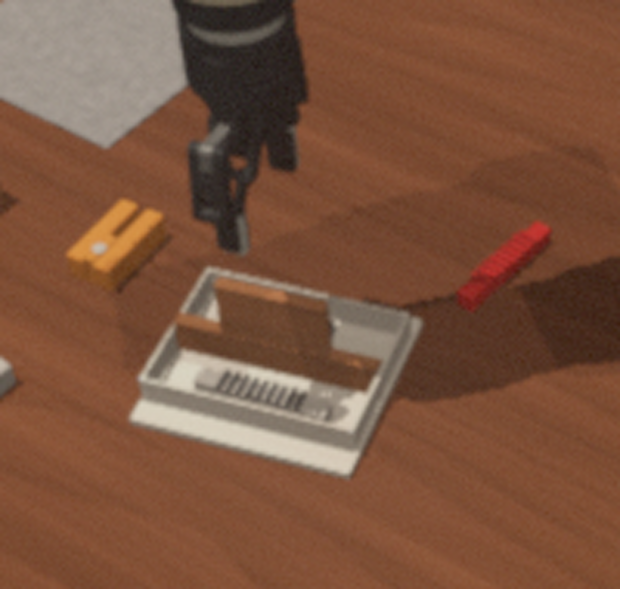

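View pics/pre_top.png

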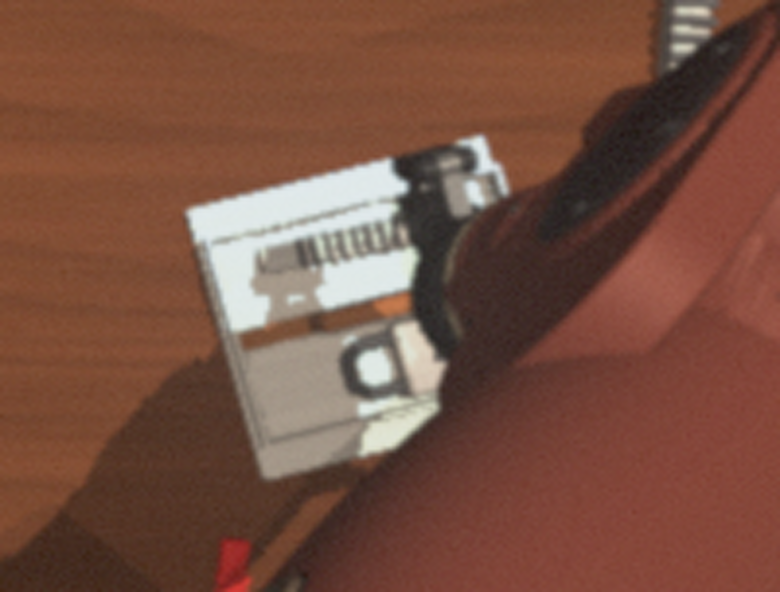

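Call:
send_rows(
  motion=[0,10,0,0,-1,26,1,0,-1,44,1,0,-1,62,1,0,-1,78,1,0,-1,91,1,0,-1,100,1,0,-1,104,1,0],
)

```text
clock: 4.5
tool_pos: [482.4, -295.6, 54.3]
eef_rot: [0.566, -0.565, 0.425, -0.424]
ft_force: [-0.9, -0.8, -0.2]
gripper_width: 85.3
```

```bash
python3 go.py 483 -297 54 16.26
```

```text
t 4.5 pos [ 482.4 -295.6   54.3] zyaw 16.21 tilt 0.07 F [-0.9 -0.8 -0.2] M [-0.03  0.    0.01] w 85.3
shift [1.5 0.3 0.2] turn -0.001 j [-0.68  0.52 -0.3   0.75  0.    0.61]
```

Close on the grip.

Call:
send_rows(
  motion=[0,0,0,0,0,0,0,0,0,0,0,0,0,0,0,0,0,0,0,0,0,0,0,0,0,0,0,0,0,0,0,0],
  gripper=1,
  grip_force=70,
)

```text
clock: 5.3
tool_pos: [482.4, -295.8, 54.8]
eef_rot: [0.566, -0.565, 0.425, -0.424]
ft_force: [-2.6, 1.0, 5.2]
gripper_width: 11.1
```

```bash
python3 go.py 483 -297 54 16.26
```

```text
t 5.3 pos [ 482.4 -295.8   54.8] zyaw 16.2 tilt 0.04 F [-2.6  1.   5.2] M [ 0.02  0.44 -0.04] w 11.1
shift [1.3 0.8 0.3] turn -0.001 j [-0.68  0.52 -0.3   0.75  0.    0.61]
```

Call:
send_rows(
  motion=[0,-2,0,0,0,-5,0,0,0,-10,0,0,0,-17,0,0,0,-25,0,0,0,-32,0,0,0,-37,0,0,0,-40,0,0],
)

```text
clock: 6.1
tool_pos: [482.7, -296.1, 95.6]
eef_rot: [0.566, -0.565, 0.424, -0.425]
ft_force: [0.4, -0.3, -8.3]
gripper_width: 11.2
```

```bash
python3 go.py 543 -69 80 -2.5; python3 - <<'E'
from h import *
import pickle
s=cam("scene");t=cam("top"); pickle.dump((s,t),open("p1.pkl","wb"))
b=cv2.resize(s["image"][120:290,180:380],None,fx=3.5,fy=3.5,interpolation=cv2.INTER_CUBIC)
cv2.imwrite("pics/lift_scene.png",b)
E
```

```text
t 6.1 pos [ 482.7 -296.1   95.6] zyaw 16.2 tilt 0.03 F [ 0.4 -0.3 -8.3] M [ 0.02 -0.    0.  ] w 11.2
shift [-201.2   15.6  121.3] turn 0.326 j [-0.68  0.48 -0.25  0.84  0.    0.61]
```

View pics/lift_scene.png

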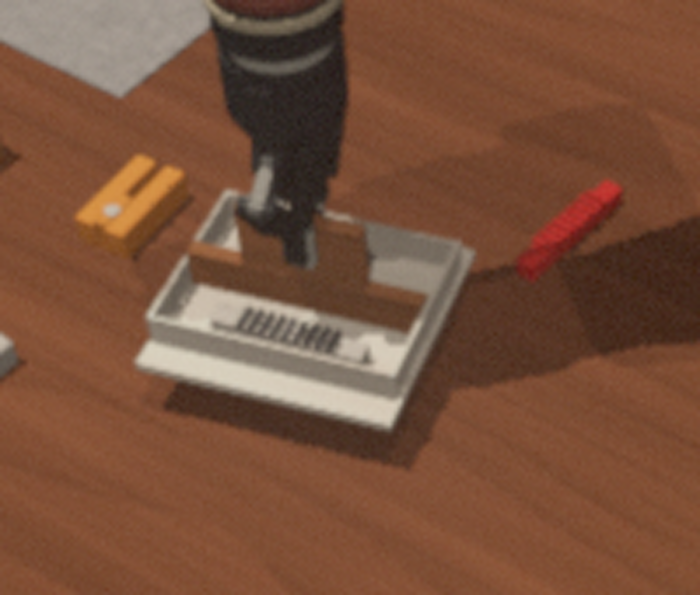

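Call:
send_rows(
  motion=[-2,0,1,0.003,-8,0,5,0.013,-18,0,11,0.03,-29,0,18,0.05,-43,0,26,0.07,-59,0,36,0.1,-75,0,45,0.124,-90,0,55,0.15],
)

```text
clock: 7.0
tool_pos: [510.2, -192.7, 95.0]
eef_rot: [0.532, -0.532, 0.466, -0.466]
ft_force: [-0.2, 0.1, -8.1]
gripper_width: 11.3
```

```bash
python3 go.py 542.5 -74.2 95 -2.5
```

```text
t 7.0 pos [ 510.2 -192.7   95. ] zyaw 7.53 tilt 0.05 F [-0.2  0.1 -8.1] M [ 0.05 -0.01  0.02] w 11.3
shift [-1.133e+02  1.000e-01  4.760e+01] turn 0.175 j [-0.5   0.44 -0.31  0.82  0.    0.94]
```

Call:
send_rows(
  motion=[-19,0,8,0.03,-38,0,16,0.06,-56,0,24,0.09,-73,0,31,0.115,-88,0,37,0.138,-100,0,42,0.156,-109,0,46,0.169,-113,0,48,0.175],
)

```text
clock: 7.8
tool_pos: [542.9, -72.9, 94.8]
eef_rot: [0.489, -0.489, 0.511, -0.51]
ft_force: [-0.7, -0.2, -8.2]
gripper_width: 11.3
```

```bash
python3 go.py 542.5 -74.2 77.5 -2.5; python3 - <<'E'
from h import *
import pickle
s=cam("scene");t=cam("top"); pickle.dump((s,t),open("p2.pkl","wb"))
cv2.imwrite("pics/app_scene.png",cv2.resize(s["image"][180:420,260:540],None,fx=2.8,fy=2.5,interpolation=cv2.INTER_CUBIC))
cv2.imwrite("pics/app_top.png",cv2.resize(t["image"][150:350,115:375],None,fx=3,fy=3,interpolation=cv2.INTER_CUBIC))
E
```

```text
t 7.8 pos [542.9 -72.9  94.8] zyaw -2.47 tilt 0.09 F [-0.7 -0.2 -8.2] M [-0.03  0.03  0.  ] w 11.3
shift [ 1.3 17.3 -0.3] turn 0.001 j [-0.27  0.45 -0.3   0.82  0.    1.35]
```

View pics/app_scene.png

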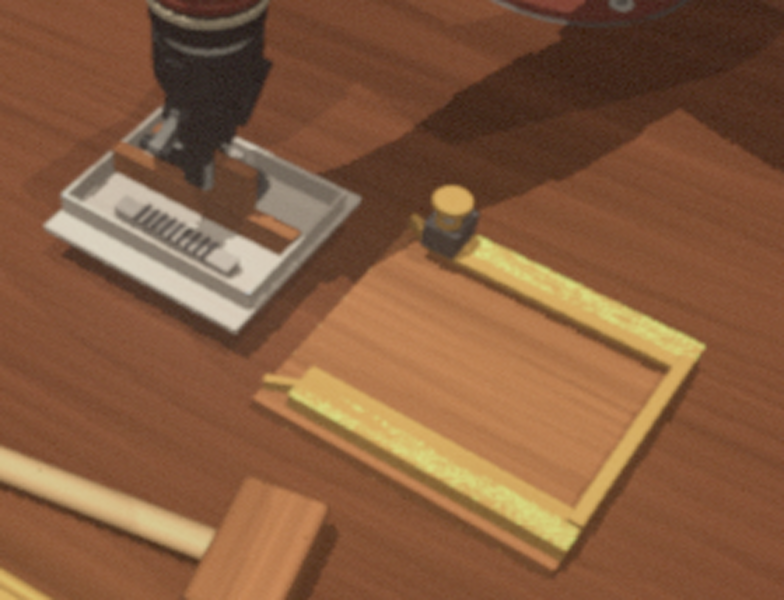

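View pics/app_top.png

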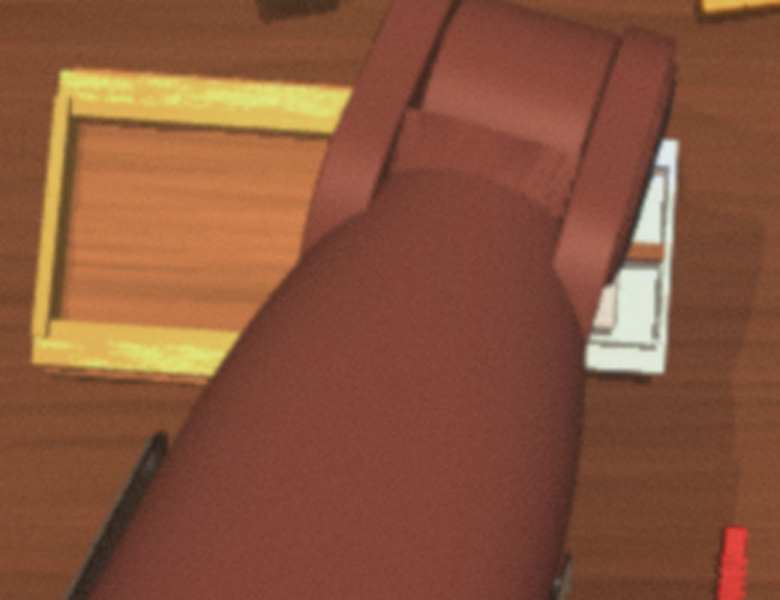

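```bash
python3 - <<'E'
from fit import *
s2,t2=pickle.load(open("p2.pkl","rb"))
z=94.8-54.8+8
def draw(p,pose,segs,box,sc,name,col=(255,0,255)):
    x0,y0,x1,y1=box
    im=cv2.resize(p["image"][y0:y1,x0:x1],None,fx=sc,fy=sc,interpolation=cv2.INTER_CUBIC)
    for a,b in segs:
        uv=proj(p,X(pose,[a,b])); uv=((uv-[x0,y0]+.5)*sc-.5)
        cv2.line(im,*[tuple(int(round(v*16)) for v in q) for q in uv],col,1,cv2.LINE_AA,4)
    cv2.imwrite(f"pics/{name}.png",im)
sg=[((-90,-85,z),(90,-85,z)),((90,-85,z),(90,85,z)),((-90,-85,z),(-90,85,z)),((-45,-6,z+82),(45,-6,z+82)),((-90,85,z),(90,85,z))]
pose=(542.9,-72.9,np.radians(87.53))
draw(s2,pose,sg,(270,210,395,320),5,"app2_s")
draw(t2,pose,sg,(290,180,360,290),5,"app2_t")
E
```

```text
(no output)
```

View pics/app2_s.png

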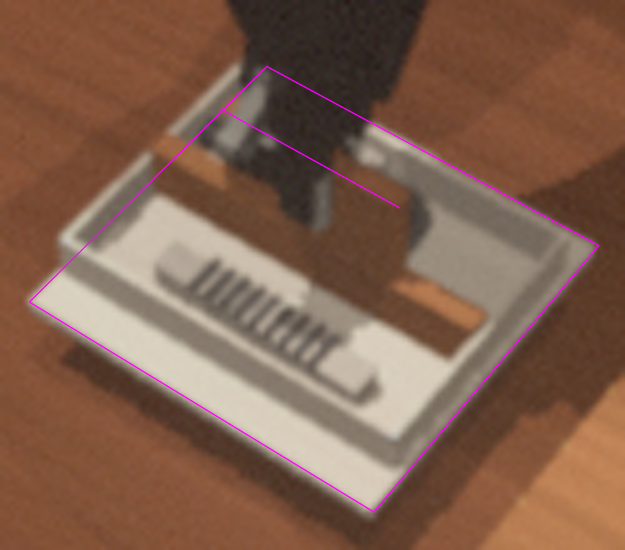

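View pics/app2_t.png

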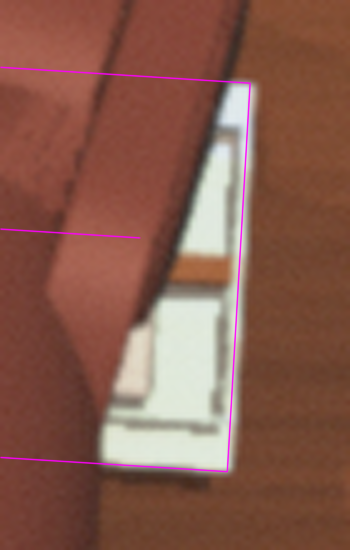

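```bash
python3 - <<'E'
from fit import *
s2,t2=pickle.load(open("p2.pkl","rb"))
z=48
os_=(s2,[(-90,-85,z),(90,-85,z),(90,85,z)],T([(28,303),(373,517),(599,247)],5,(270,210)))
ot=(t2,[(-90,-85,z),(-90,85,z)],T([(254,83),(232,473)],5,(290,180)))
for nm,o,h in(("scene",os_,(552.417,171.7,1.535)),("top",ot,(553.4,170.4,np.radians(87.4)))):
    q,e=fit([o],(543,-73,1.527)); 
    d=np.array(q[:2])-h[:2]; c,si=np.cos(h[2]),np.sin(h[2])
    print(nm,np.round(q,2),round(np.degrees(q[2]),2),np.round(e,1).tolist(),"in holder x,y,yaw:",np.round([c*d[0]+si*d[1],-si*d[0]+c*d[1],np.degrees(q[2]-h[2])],2))
E
```

```text
scene [544.22 -72.02   1.53] 87.41 [[0.1, 0.2], [-0.0, -0.4], [-0.1, 0.3]] in holder x,y,yaw: [-243.86   -0.54   -0.54]
top [542.28 -74.98   1.53] 87.65 [[-0.0, 0.1], [0.0, -0.1]] in holder x,y,yaw: [-2.4563e+02 -2.0000e-02  2.5000e-01]
```

Call:
send_rows(
  motion=[0,3,0,0,0,8,0,0,0,13,0,0,0,16,0,0,-2,17,0,0,-7,17,0,0,-13,17,0,0,-20,17,0,0],
)

```text
clock: 8.7
tool_pos: [543.9, -53.1, 78.1]
eef_rot: [0.489, -0.489, 0.511, -0.51]
ft_force: [0.8, 0.2, -7.5]
gripper_width: 11.1
```

```bash
python3 go.py 554.1 191.6 77.5 -2.5; python3 - <<'E'
from h import *
s=cam("scene")
cv2.imwrite("pics/in0_scene.png",cv2.resize(s["image"][200:400,270:520],None,fx=3.1,fy=3,interpolation=cv2.INTER_CUBIC))
E
```

```text
t 8.7 pos [543.9 -53.1  78.1] zyaw -2.44 tilt 0.06 F [ 0.8  0.2 -7.5] M [ 0.04 -0.03 -0.  ] w 11.1
shift [-244.9    0.9   -0.3] turn 0.001 j [-0.23  0.46 -0.33  0.78  0.    1.38]
```

View pics/in0_scene.png

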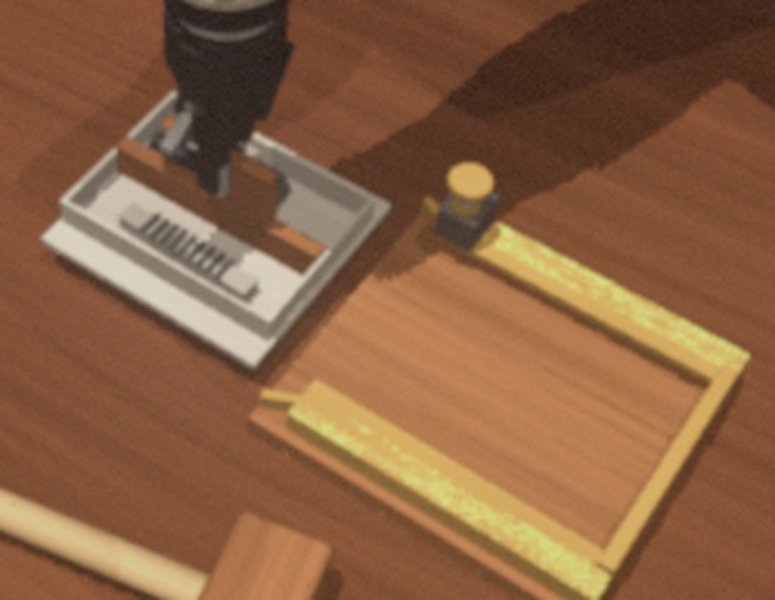

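Call:
send_rows(
  motion=[-5,1,0,0,-12,1,0,0,-20,1,0,0,-29,1,0,0,-38,1,0,0,-47,1,0,0,-55,1,0,0,-60,1,0,0],
)

```text
clock: 9.55
tool_pos: [546.3, 9.0, 77.2]
eef_rot: [0.49, -0.489, 0.511, -0.51]
ft_force: [0.0, 0.1, -7.9]
gripper_width: 11.0
```

```bash
python3 go.py 554.1 191.6 77.5 -2.5; python3 - <<'E'
from h import *
s=cam("scene")
cv2.imwrite("pics/in1_scene.png",cv2.resize(s["image"][220:380,310:510],None,fx=3.9,fy=3.7,interpolation=cv2.INTER_CUBIC))
E
```

```text
t 9.55 pos [546.3   9.   77.2] zyaw -2.36 tilt 0.12 F [ 0.   0.1 -7.9] M [ 0.02 -0.05  0.02] w 11.0
shift [-1.827e+02  1.000e-01  3.000e-01] turn 0.002 j [-0.12  0.47 -0.33  0.78  0.    1.49]
```

View pics/in1_scene.png

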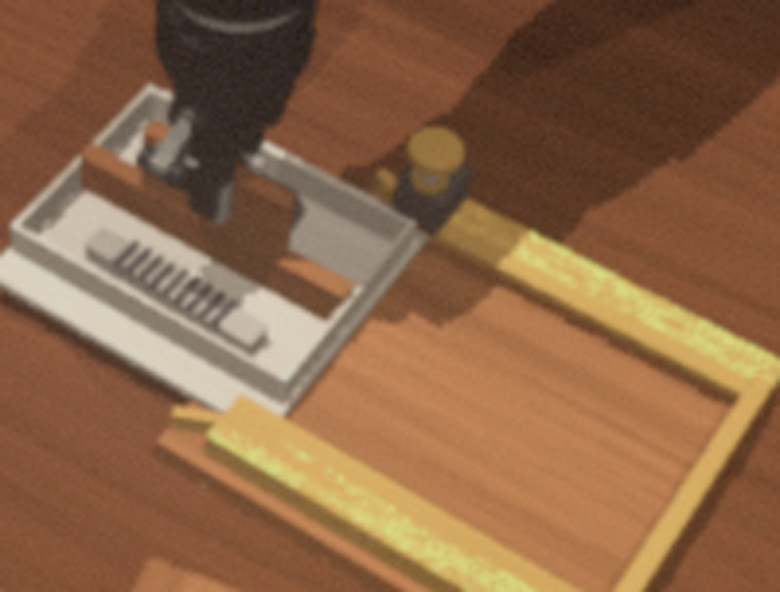

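Call:
send_rows(
  motion=[-5,0,0,0.002,-13,0,0,0.002,-23,0,0,0.002,-34,0,0,0.002,-46,0,0,0.002,-58,0,0,0.002,-69,0,0,0.002,-78,0,0,0.002],
)

```text
clock: 10.4
tool_pos: [549.5, 88.6, 77.4]
eef_rot: [0.49, -0.489, 0.511, -0.51]
ft_force: [-1.1, -0.5, -9.8]
gripper_width: 11.3
```

```bash
python3 go.py 554.1 191.6 77.5 -2.5
```

```text
t 10.4 pos [549.5  88.6  77.4] zyaw -2.43 tilt 0.15 F [-1.1 -0.5 -9.8] M [-0.01 -0.04  0.04] w 11.3
shift [-1.031e+02  1.000e-01  2.000e-01] turn 0.001 j [ 0.03  0.48 -0.3   0.79  0.    1.64]
```

Call:
send_rows(
  motion=[-6,0,0,0.001,-15,0,0,0.001,-26,0,0,0.001,-38,0,0,0.001,-50,0,0,0.001,-61,0,0,0.001,-71,0,0,0.001,-78,0,0,0.001],
)

```text
clock: 11.2
tool_pos: [552.8, 167.6, 77.6]
eef_rot: [0.49, -0.489, 0.511, -0.51]
ft_force: [-0.2, -0.0, -8.1]
gripper_width: 11.2
```

```bash
python3 go.py 554.1 191.6 77.5 -2.5; python3 - <<'E'
from h import *
s=cam("scene");t=cam("top")
cv2.imwrite("pics/in2_scene.png",cv2.resize(s["image"][220:420,330:530],None,fx=3,fy=3,interpolation=cv2.INTER_CUBIC))
cv2.imwrite("pics/in2_top.png",cv2.resize(t["image"][150:310,100:300],None,fx=3.7,fy=3.7,interpolation=cv2.INTER_CUBIC))
E
```

```text
t 11.2 pos [552.8 167.6  77.6] zyaw -2.45 tilt 0.16 F [-0.2 -0.  -8.1] M [-0.03  0.01 -0.03] w 11.2
shift [-24.    0.1   0.3] turn 0.001 j [ 0.17  0.51 -0.24  0.82  0.    1.78]
```

View pics/in2_scene.png

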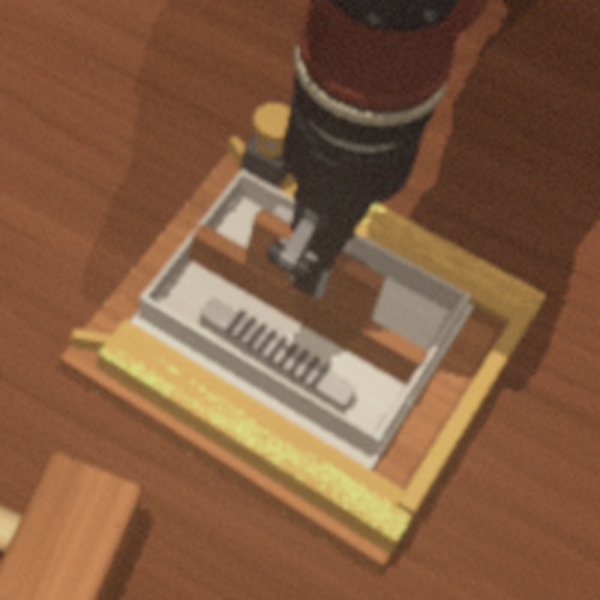

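Call:
send_rows(
  motion=[-3,0,0,0.001,-6,1,0,0.001,-9,1.5,0,0.001,-12,2,0,0.001,-15,2,0,0.001,-17,2,0,0.001,-19,2,0,0.001,-20,2,0,0.001],
)

```text
clock: 12.1
tool_pos: [553.7, 187.8, 75.6]
eef_rot: [0.49, -0.488, 0.511, -0.51]
ft_force: [-0.7, 0.0, -7.8]
gripper_width: 11.0
```

```bash
python3 go.py 554.1 191.6 75.5 -2.5
```

```text
t 12.1 pos [553.7 187.8  75.6] zyaw -2.47 tilt 0.16 F [-0.7  0.  -7.8] M [0.03 0.02 0.02] w 11.0
shift [-3.9  0.1  0.3] turn 0.0 j [ 0.2   0.53 -0.22  0.82  0.    1.81]
```

Creep on until the stop is felt.

Call:
send_rows(
  motion=[-0.5,0,0,0,-1,0,0,0,-1.5,0,0,0,-2,0,0,0,-2.5,0,0,0,-3,0,0,0,-3,0,0,0,-3,0,0,0],
)

```text
clock: 12.9
tool_pos: [553.8, 190.7, 75.7]
eef_rot: [0.49, -0.488, 0.511, -0.51]
ft_force: [-0.0, -0.4, -8.5]
gripper_width: 10.9
```

```bash
python3 go.py 554.1 191.6 75.5 -2.5
```

```text
t 12.9 pos [553.8 190.7  75.7] zyaw -2.47 tilt 0.16 F [-0.  -0.4 -8.5] M [0.06 0.01 0.01] w 10.9
shift [-0.9  0.2  0.3] turn 0.0 j [ 0.21  0.53 -0.22  0.82  0.    1.82]
```

Call:
send_rows(
  motion=[-0.4,0.2,0,0,-0.8,0.3,0,0,-1.2,0.3,0,0,-1.6,0.3,0,0,-2,0.3,0,0,-2,0.3,0,0,-2,0.3,0,0,-2,0.3,0,0],
)

```text
clock: 13.7
tool_pos: [553.8, 192.6, 75.3]
eef_rot: [0.49, -0.489, 0.511, -0.51]
ft_force: [-0.4, -2.1, -8.5]
gripper_width: 11.5
```

```bash
python3 go.py 554.1 191.6 75.5 -2.5
```

```text
t 13.7 pos [553.8 192.6  75.3] zyaw -2.48 tilt 0.15 F [-0.4 -2.1 -8.5] M [-0.35  0.15 -0.14] w 11.5
shift [ 1.  -0.2  0.3] turn 0.0 j [ 0.21  0.53 -0.22  0.82  0.    1.82]
```

Call:
send_rows(
  motion=[-0.3,0,0,0,-0.6,0,0,0,-0.9,0,0,0,-1.2,0,0,0,-1.5,0,0,0,-1.5,0,0,0,-1.5,0,0,0,-1.5,0,0,0],
)

```text
clock: 14.5
tool_pos: [553.7, 193.2, 75.3]
eef_rot: [0.489, -0.489, 0.511, -0.51]
ft_force: [-1.8, -6.1, -5.9]
gripper_width: 11.1
```

```bash
python3 go.py 554.1 191.6 75.5 -2.5
```

```text
t 14.5 pos [553.7 193.2  75.3] zyaw -2.52 tilt 0.06 F [-1.8 -6.1 -5.9] M [-1.55  0.23 -0.31] w 11.1
shift [ 1.5 -0.2  0.5] turn -0.0 j [ 0.21  0.53 -0.22  0.82  0.    1.83]
```

```bash
python3 - <<'E'
from h import *
import pickle
s=cam("scene");t=cam("top");pickle.dump((s,t),open("p3.pkl","wb"))
cv2.imwrite("pics/home_scene.png",cv2.resize(s["image"][240:420,340:530],None,fx=4,fy=3.3,interpolation=cv2.INTER_CUBIC))
cv2.imwrite("pics/home_top.png",cv2.resize(t["image"][150:310,100:300],None,fx=3.7,fy=3.7,interpolation=cv2.INTER_CUBIC))
E
```

```text
(no output)
```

View pics/home_scene.png

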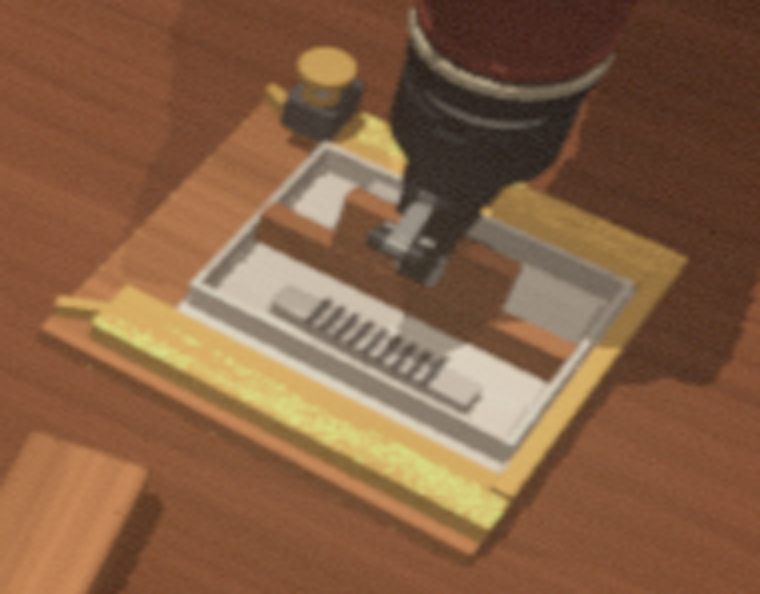

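View pics/home_top.png

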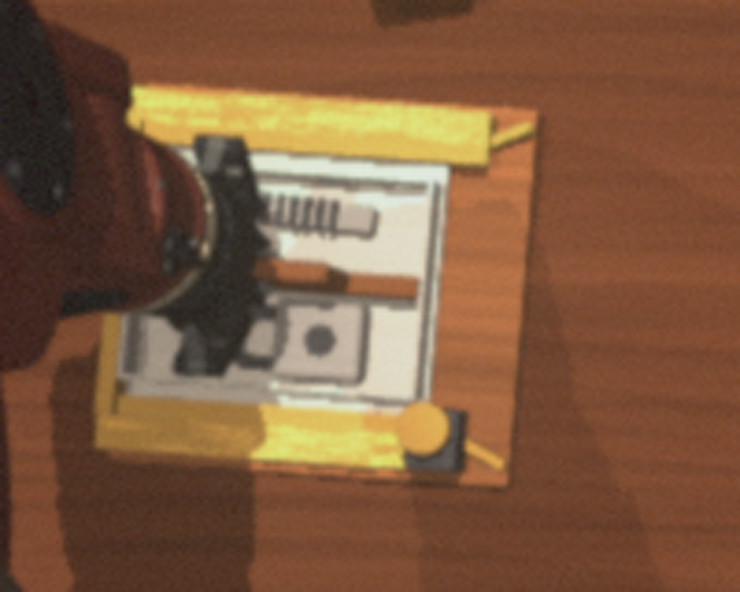

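Call:
send_rows(
  motion=[-0.4,0.2,0,0,-0.8,0.4,0,0,-1.2,0.5,0,0,-1.6,0.5,0,0,-2,0.5,0,0,-2,0.5,0,0,-2,0.5,0,0,-2,0.5,0,0],
)

```text
clock: 15.4
tool_pos: [553.8, 193.3, 75.3]
eef_rot: [-0.488, 0.489, -0.511, 0.512]
ft_force: [-3.8, -12.7, -0.4]
gripper_width: 10.9
```

```bash
python3 go.py 554.1 191.6 75.5 -2.5
```

```text
t 15.4 pos [553.8 193.3  75.3] zyaw -2.59 tilt 0.16 F [ -3.8 -12.7  -0.4] M [-2.6   0.57 -0.12] w 10.9
shift [ 1.7 -0.2  0.4] turn -0.002 j [ 0.21  0.53 -0.21  0.82 -0.    1.83]
```

Call:
send_rows(
  motion=[0,0,0,0,0,0,0,0,0,0,0,0,0,0,0,0,0,0,0,0,0,0,0,0,0,0,0,0,0,0,0,0],
  gripper=0,
)

```text
clock: 16.2
tool_pos: [553.8, 193.3, 75.2]
eef_rot: [-0.488, 0.489, -0.511, 0.512]
ft_force: [0.4, 0.7, -0.1]
gripper_width: 42.4
```

```bash
python3 go.py 553.8 193.3 190 -2.5
```

```text
t 16.2 pos [553.8 193.3  75.2] zyaw -2.59 tilt 0.16 F [ 0.4  0.7 -0.1] M [-0.02 -0.03  0.01] w 42.4
shift [   0.3 -114.8   -0. ] turn -0.002 j [ 0.21  0.53 -0.21  0.82 -0.    1.83]
```

Call:
send_rows(
  motion=[0,-5,0,0,0,-15,0,0,0,-30,0,0,0,-48,0,0,0,-66,0,0,0,-82,0,0,0,-94,0,0,0,-100,0,0],
)

```text
clock: 17.0
tool_pos: [554.5, 193.7, 176.9]
eef_rot: [-0.488, 0.489, -0.51, 0.512]
ft_force: [-0.2, 0.0, -0.3]
gripper_width: 42.5
```

```bash
python3 go.py 466.7 92.3 150 -2.5; python3 - <<'E'
from h import *
import pickle
s=cam("scene");pickle.dump(s,open("p4.pkl","wb"))
cv2.imwrite("pics/rel_scene.png",cv2.resize(s["image"][200:420,330:530],None,fx=3.6,fy=2.7,interpolation=cv2.INTER_CUBIC))
E
```

```text
t 17.0 pos [554.5 193.7 176.9] zyaw -2.59 tilt 0.15 F [-0.2  0.  -0.3] M [0.03 0.02 0.01] w 42.5
shift [105.2  27.1 -83.1] turn -0.002 j [ 0.21  0.44 -0.08  1.05 -0.    1.83]
```

View pics/rel_scene.png

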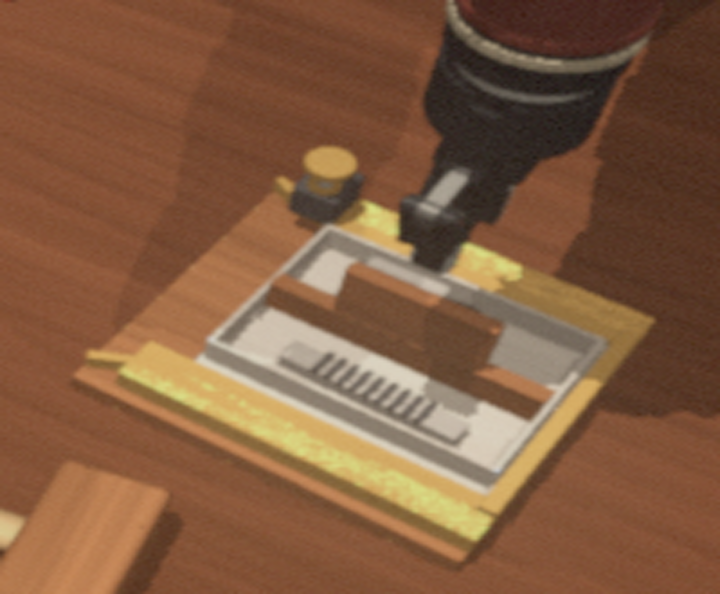

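Call:
send_rows(
  motion=[5,1,-4,0,16,4,-12,0,32,8,-25,0,50,13,-40,0,69,18,-55,0,86,22,-68,0,99,25,-78,0,105,27,-83,0],
  gripper=1,
  grip_force=30,
)

```text
clock: 17.85
tool_pos: [465.1, 91.5, 149.4]
eef_rot: [-0.488, 0.489, -0.511, 0.512]
ft_force: [0.1, -0.7, -0.5]
gripper_width: 0.1
```

```bash
python3 go.py 466.7 92.3 112 -2.5; python3 - <<'E'
from h import *
s=cam("scene");t=cam("top")
cv2.imwrite("pics/bolt_scene.png",cv2.resize(s["image"][190:310,370:520],None,fx=5,fy=5,interpolation=cv2.INTER_CUBIC))
cv2.imwrite("pics/bolt_top.png",cv2.resize(t["image"][200:320,160:310],None,fx=5,fy=5,interpolation=cv2.INTER_CUBIC))
E
```

```text
t 17.85 pos [465.1  91.5 149.4] zyaw -2.64 tilt 0.15 F [ 0.1 -0.7 -0.5] M [-0.02 -0.01 -0.04] w 0.1
shift [-0.9 37.4  1.6] turn -0.002 j [ 0.04  0.26 -0.42  0.89 -0.    1.66]
```

View pics/bolt_scene.png

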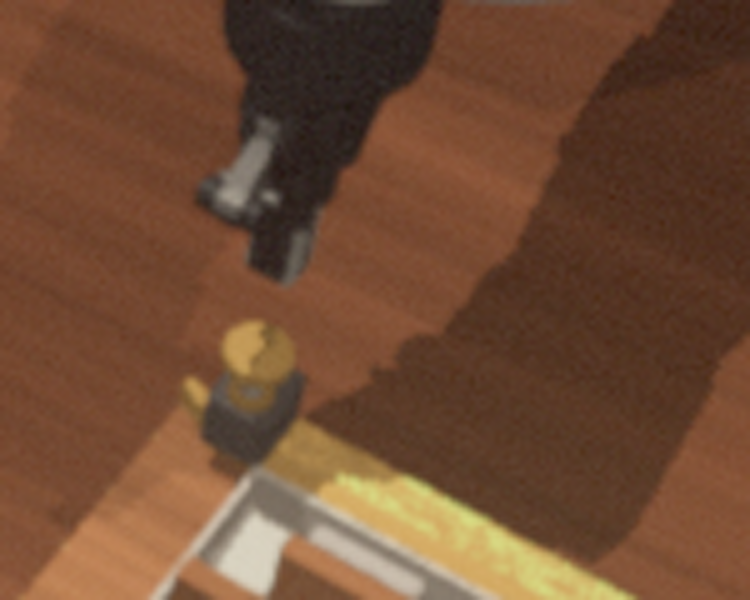

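View pics/bolt_top.png

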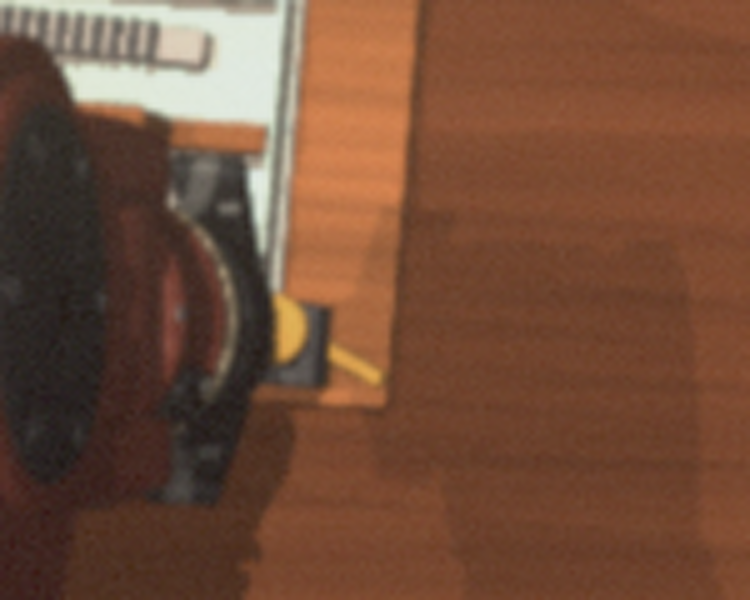

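```bash
python3 - <<'E'
from h import *
import pickle
s=pickle.load(open("p4.pkl","rb"))
for P in((465.1,91.5,149.4),(466.7,92.3,105),(465.1,91.5,105)):
    uv=proj(s,P)[0]; print(P,np.round(uv,1),"crop",np.round((uv-[370,190]+.5)*5-.5))
for c in((258,350),(280,278)):
    uv=(np.array(c)+.5)/5-.5+[370,190]; print(c,np.round(atz(s,uv,105),1),np.round(atz(s,uv,149.4),1))
E
```

```text
(465.1, 91.5, 149.4) [424.1 242.9] crop [273. 266.]
(466.7, 92.3, 105) [421.2 257.7] crop [258. 341.]
(465.1, 91.5, 105) [421.2 257. ] crop [258. 337.]
(258, 350) [471.   94.6 105. ] [506.3 106.2 149.4]
(280, 278) [431.6  84.6 105. ] [468.9  96.7 149.4]
```

Call:
send_rows(
  motion=[0,3,1,0,-1,9,2,0,-1,16,2,0,-1,23,2,0,-1,29,2,0,-1,34,2,0,-1,37,2,0,-1,38,2,0],
)

```text
clock: 18.75
tool_pos: [467.8, 92.8, 111.3]
eef_rot: [-0.488, 0.489, -0.511, 0.512]
ft_force: [0.3, 0.5, 0.6]
gripper_width: -0.0
```

```bash
python3 go.py 467.5 92.5 83 -2.5; python3 - <<'E'
from h import *
s=cam("scene");t=cam("top")
cv2.imwrite("pics/bolt2_scene.png",cv2.resize(s["image"][190:310,370:520],None,fx=5,fy=5,interpolation=cv2.INTER_CUBIC))
E
```

```text
t 18.75 pos [467.8  92.8 111.3] zyaw -2.64 tilt 0.14 F [0.3 0.5 0.6] M [-0.04 -0.    0.05] w -0.0
shift [ 0.3 28.3 -0.3] turn -0.002 j [ 0.04  0.31 -0.47  0.79 -0.    1.66]
```

View pics/bolt2_scene.png

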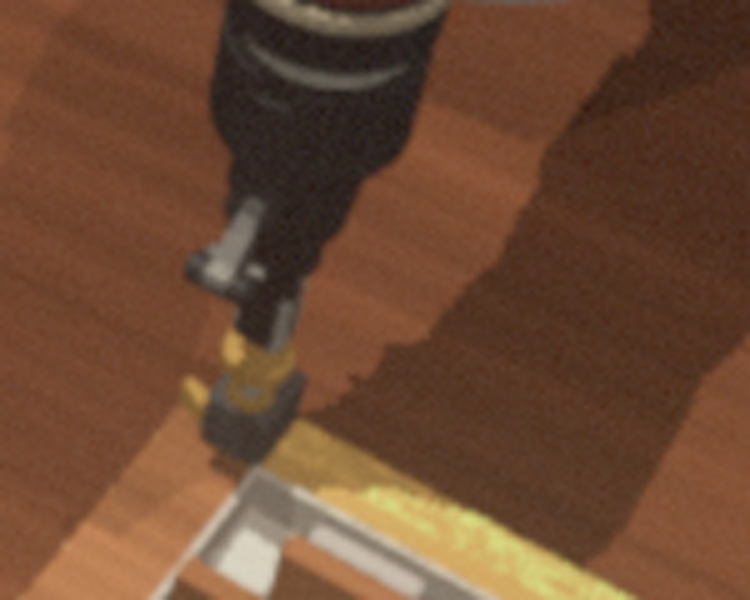

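Call:
send_rows(
  motion=[1,2,0,0,2,4,0,0,2,6,0,0,2,8,0,0,2,11,0,0,2,14,0,0,2,17,0,0,2,20,0,0],
)

```text
clock: 19.65
tool_pos: [468.0, 90.8, 91.5]
eef_rot: [-0.488, 0.489, -0.511, 0.512]
ft_force: [-0.2, 0.2, 3.0]
gripper_width: 0.1
```

```bash
python3 go.py 467.5 92.5 83 -2.5
```

```text
t 19.65 pos [468.   90.8  91.5] zyaw -2.65 tilt 0.14 F [-0.2  0.2  3. ] M [0.01 0.09 0.  ] w 0.1
shift [-1.7  8.5 -0.6] turn -0.003 j [ 0.04  0.33 -0.5   0.74 -0.    1.66]
```

Pushing with about 3 N as expected; on to the end of the travel.

Call:
send_rows(
  motion=[0,2,0,0,0,4,0,0,0,5.5,0,0,0,7,0,0,0,8,0,0,0,8.5,0,0,0,9,0,0,0,9,0,0],
)

```text
clock: 20.45
tool_pos: [468.1, 90.8, 83.0]
eef_rot: [-0.488, 0.489, -0.511, 0.512]
ft_force: [-2.2, 1.1, 10.5]
gripper_width: 0.1
```

```bash
python3 go.py 467.5 92.5 83 -2.5
```

```text
t 20.45 pos [468.1  90.8  83. ] zyaw -2.64 tilt 0.14 F [-2.2  1.1 10.5] M [0.02 0.54 0.01] w 0.1
shift [-1.7 -0.  -0.7] turn -0.002 j [ 0.04  0.35 -0.51  0.72 -0.    1.66]
```

Call:
send_rows(
  motion=[0,0.3,0,0,0,0.6,0,0,0,0.9,0,0,0,1.2,0,0,0,1.5,0,0,0,1.5,0,0,0,1.5,0,0,0,1.5,0,0],
)

```text
clock: 21.25
tool_pos: [468.2, 90.8, 82.8]
eef_rot: [-0.488, 0.489, -0.51, 0.512]
ft_force: [-7.0, -0.7, 24.7]
gripper_width: 0.0
```

```bash
python3 go.py 467.5 92.5 83 -2.5
```

```text
t 21.25 pos [468.2  90.8  82.8] zyaw -2.64 tilt 0.17 F [-7.  -0.7 24.7] M [-0.12  1.53 -0.01] w 0.0
shift [-1.7 -0.2 -0.8] turn -0.002 j [ 0.04  0.34 -0.51  0.71 -0.    1.66]
```

Call:
send_rows(
  motion=[0,-2,0,0,0,-8,0,0,0,-20,0,0,0,-38,0,0,0,-60,0,0,0,-82,0,0,0,-102,0,0,0,-115,0,0],
)

```text
clock: 22.05
tool_pos: [468.5, 91.1, 199.3]
eef_rot: [-0.489, 0.488, -0.51, 0.513]
ft_force: [0.7, -0.2, -0.5]
gripper_width: -0.0
```

```bash
python3 go.py 320 -150 220 -2.5
```

```text
t 22.05 pos [468.5  91.1 199.3] zyaw -2.64 tilt 0.22 F [ 0.7 -0.2 -0.5] M [-0.02 -0.05  0.02] w -0.0
shift [ 247.7  -20.6 -137.2] turn -0.002 j [ 0.04  0.22 -0.34  1.01 -0.    1.66]
```

Call:
send_rows(
  motion=[10,-2,-5,0,35,-5,-19,0,72,-10,-40,0,112,-15,-62,0,152,-18,-84,0,190,-20,-105,0,222,-20,-123,0,243,-20,-134,0],
)

```text
clock: 22.85
tool_pos: [321.1, -147.0, 218.9]
eef_rot: [-0.488, 0.488, -0.511, 0.513]
ft_force: [0.2, -0.8, -0.4]
gripper_width: 0.3
```

```bash
python3 go.py 320 -150 220 -2.5; python3 - <<'E'
from h import *
import pickle
s=cam("scene","fin_scene");t=cam("top","fin_top");pickle.dump((s,t),open("p5.pkl","wb"))
cv2.imwrite("pics/fin_sc.png",cv2.resize(s["image"][240:420,340:530],None,fx=4,fy=3.3,interpolation=cv2.INTER_CUBIC))
cv2.imwrite("pics/fin_tc.png",cv2.resize(t["image"][150:310,100:300],None,fx=3.7,fy=3.7,interpolation=cv2.INTER_CUBIC))
E
```

```text
t 22.85 pos [ 321.1 -147.   218.9] zyaw -2.74 tilt 0.19 F [ 0.2 -0.8 -0.4] M [-0.02 -0.04 -0.06] w 0.3
shift [ 3.1 -1.1 -1. ] turn -0.004 j [-0.64 -0.04 -0.57  1.03 -0.    0.98]
```

View pics/fin_sc.png

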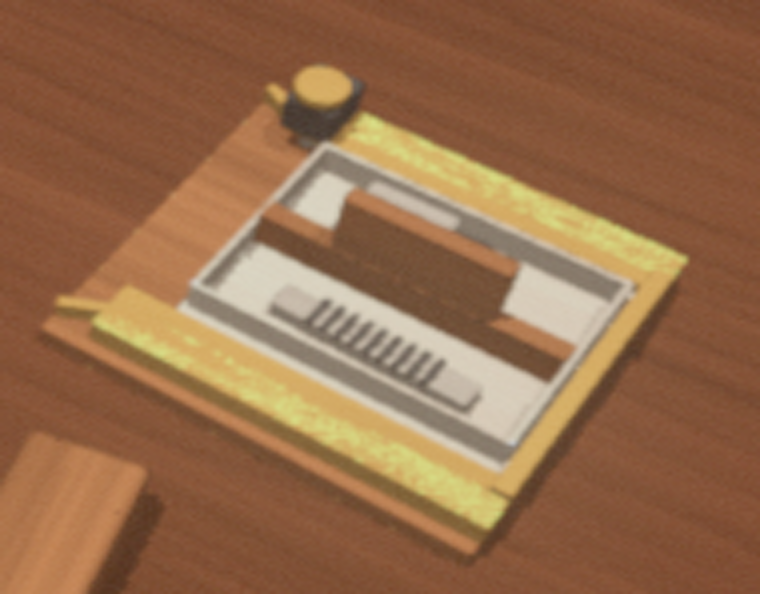

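View pics/fin_tc.png

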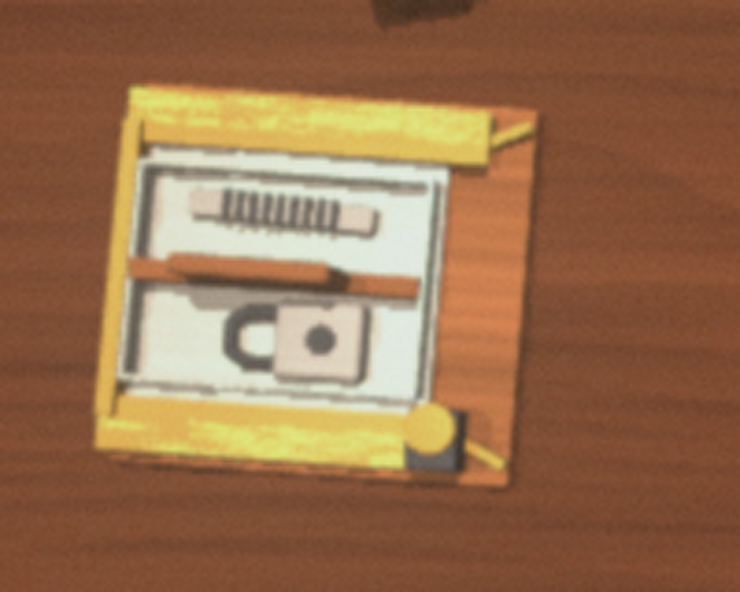

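View pics/fin_scene.png

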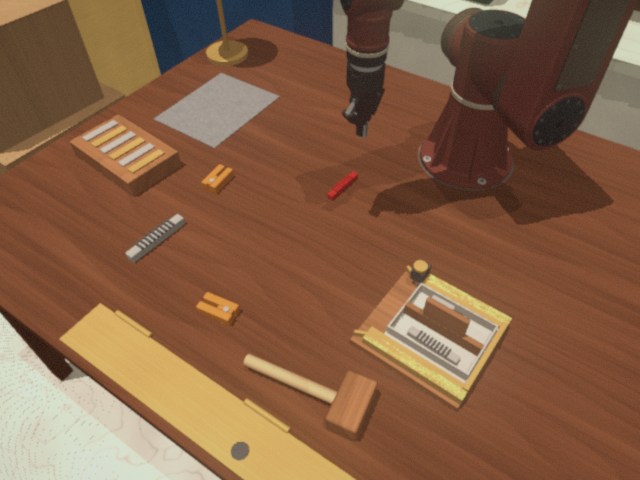

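```bash
python3 - <<'E'
from fit import *
s,t=pickle.load(open("p5.pkl","rb"))
def draw(p,pose,segs,box,sc,name):
    x0,y0,x1,y1=box
    im=cv2.resize(p["image"][y0:y1,x0:x1],None,fx=sc,fy=sc,interpolation=cv2.INTER_CUBIC)
    for a,b in segs:
        uv=proj(p,X(pose,[a,b])); uv=((uv-[x0,y0]+.5)*sc-.5)
        cv2.line(im,*[tuple(int(round(v*16)) for v in q) for q in uv],(255,0,255),1,cv2.LINE_AA,4)
    cv2.imwrite(f"pics/{name}.png",im)
a=np.linspace(0,2*np.pi,25);C=[(-82+15*np.cos(v),83+15*np.sin(v),83) for v in a]
sg=[((-70,-75,28),(-70,75,28)),((-70,-65,52),(110,-65,52)),((110,-65,52),(110,65,52)),((-120,-115,20),(-120,115,20))]+list(zip(C[:-1],C[1:]))
draw(t,(553.2,170.6,np.radians(87.5)),sg,(115,165,260,290),4.8,"chk_t")
draw(s,(552.4,171.7,np.radians(87.9)),sg,(345,245,520,410),3.6,"chk_s")
E
```

```text
(no output)
```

View pics/chk_t.png

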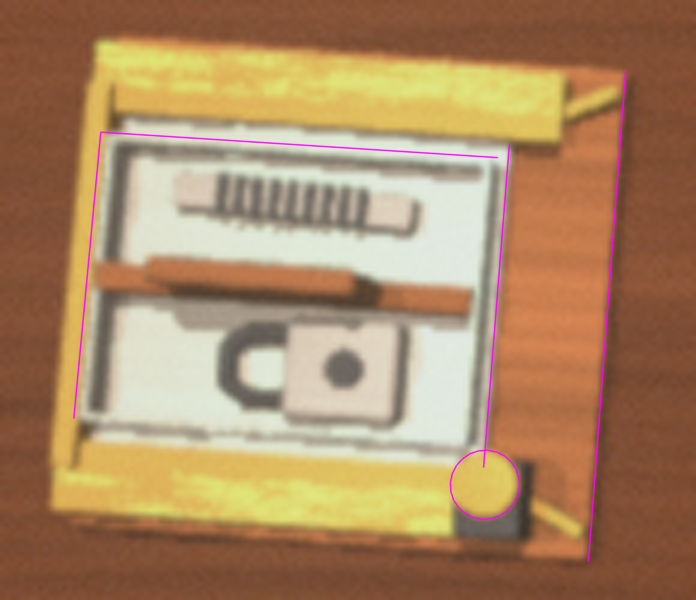

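View pics/chk_s.png

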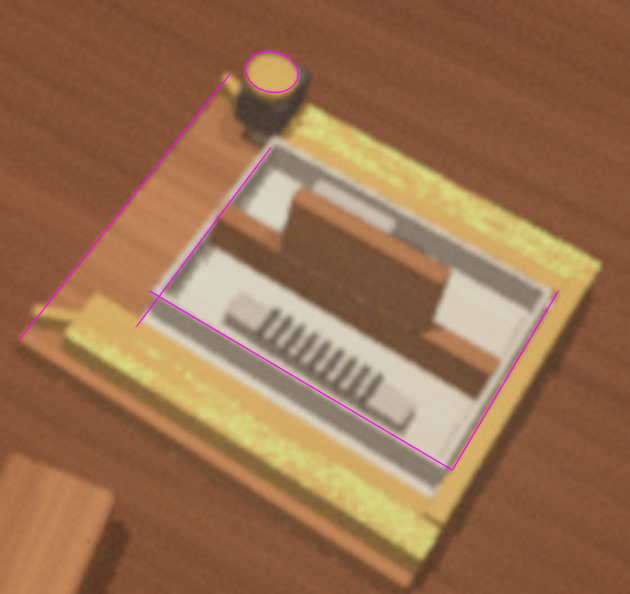

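```bash
python3 -c "
from workcell import r
print(r.sign_off(), r.state()['clock'])"
```

```text
the job is handed in; nothing more can be done
the job is handed in; nothing more can be done
```

The tray is in the holder, fully home against the end stop, with the push lock all the way down in front of it. I handed the job in at about 23 s on the robot's clock; the sign-off gave no verdict.

- **Tray:** I gripped it by its wooden board and lifted it level; the lifted weight was about 8 N. I slid it in through the mouth with no side force worth noting. At the stop the push force rose to about 13 N while the tray moved only 0.1 mm.
- **Push lock:** I released the tray and pushed the brass cap down with the closed fingers. It took about 3 N during the travel, then rose to 25 N at a hard stop with the fingertips at 82.8 mm (expected 83 mm).
- **Last check, top camera:** with the arm clear, the tray's rear edge and the lowered cap both lie on the positions expected for home and fully down.
- **Other things:** the padlock and steel bar are still in the tray. The two lock bodies, the mallet, the red bar and the larger bar look unmoved.

**Where the cameras disagreed:** the scene camera was off from the top camera by about 1 to 2.5 px, some 2 to 4 mm, and by about 0.5° in the holder's direction. This is about the stated calibration error, and part of it still shows in the final scene overlay. I relied on the top view and the felt contacts.

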